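# Fetch the blue strainer from the soaking tank with the hook rod

## Robot

A 7-joint arm with a two-finger parallel gripper is mounted at the origin on the work surface. World frame = base frame: x ahead of the robot, y to its left, z up, the work surface at z = 0. Lengths are in mm, angles in rad, forces in N, time in s.
With the tool pointing down it reaches from about 350 to 900 mm from the base axis. Payload 8.1 kg.
Tool frame: the origin (TCP) lies at the very end of the fingers, on their centre line; the grasp point (between the pads) lies env.tcp_to_grasp behind it (env.tcp_to_grasp is the distance from the TCP to the grasp point, in mm); z points along the fingers, y is the line along which they close (so a half turn about z gives the same grasp; the last joint's range is limited). The gripper opens to 92 mm and grips with 3 to 60 N. Pads are 19 mm wide; open, the fingers measure 130 mm over their backs; the gripper's body (75 mm by 190 mm) begins 47 mm behind the grasp point.
Start: joints at [-1.295, 0.434, 0.025, 1.573, -0.012, 1.134, -0.075], TCP at [231.156, 580.696, 226.742] pointing down, gripper open.
Joint ranges: [-2.62, 2.62], [-0.44, 2.09], [-1.27, 1.32], [0.08, 2.57], [-1.32, 4.46], [0.12, 2], [-2.74, 2.74]. Speed limits (rad/s): [2.22, 2.22, 3.01, 3.01, 3.14, 3.14, 3.14].

## Interface

Orientations are given as a unit quaternion [w, x, y, z].
In Python, from bench import telemetry, optics, job, env gives the robot as it stands. The module is installed in compiled form; this text tells all that it offers.
- The arm moves only by the tool jog_arm, never from a script. Its argument "deltas" is one flat list of numbers, 7 for each row, row after row: the shift along the tool's x, y, z in units of 30 mm (1.0 is 30 mm), then the turn, a rotation vector about the tool's x, y, z in units of 4 degrees (1.0 is 4 degrees), then the gripper command: -1 is shut, 1 is fully open, values between are in proportion. A call has 1 to 5 rows; each row shifts and turns the commanded pose from where the row before left it, along the tool's axes as they then stand; what a row does not reach is not made up. A row lasts 1/12 s, in which the tool goes at most 41.7 mm and 7.16 degrees, less where a joint would pass 70% of its speed; a pose out of reach is approached as far as the arm can. A call with a number of a shift or a turn outside -1 to 1 is refused whole. A call with a gripper value outside its range is refused whole. The fingers move at their own pace and stop on an object; the grip force is fixed at half the most. Time passes only in rows, so rows that do not move let the fingers close. It gives the time, the measured TCP pose, the force, the opening and the grip force at its end, in the units of the state.
- telemetry.get_obs(): the state, without advancing time (a new reading comes with each control period).
- optics.camera(name): name is "side" or "top"; returns a dict with "img" (480x640x3 uint8, red, green, blue), "camera_matrix" (3x3 intrinsics, pixels), "world_from_camera" (4x4, takes a point from camera to world coordinates). Camera axes: x right, y down, z forward; pixel columns grow to the right and rows downward; lengths in mm; the calibration is good to about 2 mm. A picture is of the moment at which its call begins. There is no depth.
- job.close_job(): hands the job in; it is judged then, once.
The state is a dict: "time_s": time; "q": joint angles; "joint_vel": joint speeds; "effort": joint torques, N m; "eef_pos": TCP position; "tool_rot": TCP orientation; "contact_force": force on the tool from outside, world axes, zero at the start; "ft_torque": the same for the moment, N m; "opening": opening from 0.0 (shut) to 1.0 (fully open); "gripper_force": force on a finger pad.
Only numpy, scipy, OpenCV 4.12 (cv2) and the standard library are available. Lean on these libraries where they do the work, as an engineer would, in place of code of your own. Each camera call takes 0.05 s, during which the arm holds its last target. There are 200 camera calls.

## Task

Take the yellow-handled hook rod from its stand and with it fetch the blue strainer that hangs deep in one of the two wells of the grey soaking tank: hook it under its white bail, lift it out and set it down upright in the middle of the wooden draining rack, never tipping it over and never touching it with the gripper. Then unhook it and put the rod back upright in its stand, leaving the orange strainer where it hangs.

Things in the scene. Friction and masses are not known exactly. Their poses are not given: they have to be found in the camera images.
- blue_strainer: Blue strainer tray, 76 x 56 x 26 mm (own x, y, z), walls 4 mm; origin: centre of its underside. A stiff white 6 mm bail arches over it in its yz plane; its peak, over the centre, has its underside 64 and top 70 mm above the origin (7 mm lower at y +-20); open along x between rim and bail. It rests by lugs on ledges in a well of the fixed grey twin tank, underside 12 mm above the table; lifts off.
- orange_strainer: Orange strainer, same shape, in the other well, 101 mm away along y; not wanted. Tank: 140 mm tall, open on top; each well inside 130 mm along the strainers' x, 96 along y. Strainers hang within 5 mm of a well's centre, parallel to its walls within 2 degrees. Ledges stand out 14 mm from the y walls, tops 34 mm above the table. Either colour may be in either well.
- hook_rod: Upright hook rod, 140 g. Origin: on its axis, under its steel collar (40 x 64 x 6 mm, own x, y, z). Above: square yellow handle, 24 mm wide, 6 to 76 mm up. Below: 7 mm rod, hook to own +x: pocket at x 13, 109 down (underside 116); tip at x 26 (outside 29.5), top 96 down. Collar rests across its fixed stand: two cheeks 135 mm tall, 84 long in x, 30 apart in y, 8 mm end lips; rod within 4 mm of the middle.
- drain_rack: Fixed wooden draining rack lying on the table, slatted flat top, 170 x 150 mm (own x, y), 12 mm thick. Origin: centre of its underside, z up; the strainer is to stand on its top face.
Things that resemble listed ones, but are neither listed nor needed, are in the scene too. What is shaped like the hook_rod but green or turquoise is not meant.

How it is judged:
By the outcome, as a careful person would: the job done as asked, in the order asked, and still so for the second after the job is handed in, with the robot touching nothing.
It also fails if it takes over 64 s, if anything falls off the work surface, if the arm or the gripper's body presses on something with over 40 N, if the wrist force passes 120 N, or if a joint passes its speed limit or range.

## Working session

There is one attempt and no reset: what is moved stays moved. The work goes in short steps, Python scripts to look and compute and a tool call to move; the robot and the scene stay as the last step left them, time stands still between calls to the robot, and variables do not carry over. Pictures are saved under pics/ and viewed, at most 10 in all, crops included, and the job is handed in when it is done.

Besides the shell and the picture viewer there is one more tool, called after "Call:" as name(argument=value, ...) on one line, values as JSON. jog_arm: Moves the arm, as the interface text tells. Its arguments: {"type":"object","properties":{"deltas":{"type":"array"}},"required":["deltas"]}

```bash
mkdir -p pics; python3 - <<'E'
from bench import telemetry, optics, job, env
import cv2,numpy as np
o=telemetry.get_obs()
print({k:o[k] for k in('time_s','eef_pos','tool_rot','opening','contact_force')}, env.tcp_to_grasp)
for n in('side','top'):
    c=optics.camera(n); cv2.imwrite(f'pics/{n}0.png',c['img'][:,:,::-1]); np.savez(f'{n}0.npz',**c)
    print(n,c['camera_matrix'].round(1).tolist(),c['world_from_camera'].round(3).tolist())
E
```

```text
{'time_s': 0.0, 'eef_pos': array([230.98930717, 580.19367351, 225.94156375]), 'tool_rot': array([-8.86217282e-05,  1.88303222e-01,  9.82110619e-01, -7.87281727e-04]), 'opening': 0.9976273553666406, 'contact_force': array([-0.16515699,  0.03297863, -0.15036814])} 18.8
side [[566.7, 0.0, 319.4], [0.0, 566.7, 235.4], [0.0, 0.0, 1.0]] [[0.877, -0.378, 0.295, 156.077], [-0.48, -0.68, 0.554, -596.574], [-0.009, -0.628, -0.778, 923.19], [0.0, 0.0, 0.0, 1.0]]
top [[521.4, 0.0, 316.4], [0.0, 521.4, 229.3], [0.0, 0.0, 1.0]] [[0.034, -0.979, 0.202, 252.65], [-0.999, -0.033, 0.009, -23.23], [-0.002, -0.203, -0.979, 1109.849], [0.0, 0.0, 0.0, 1.0]]
```

View pics/side0.png

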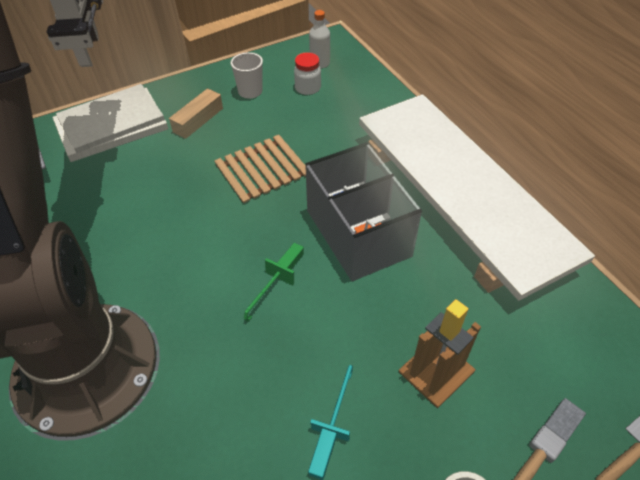

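View pics/top0.png

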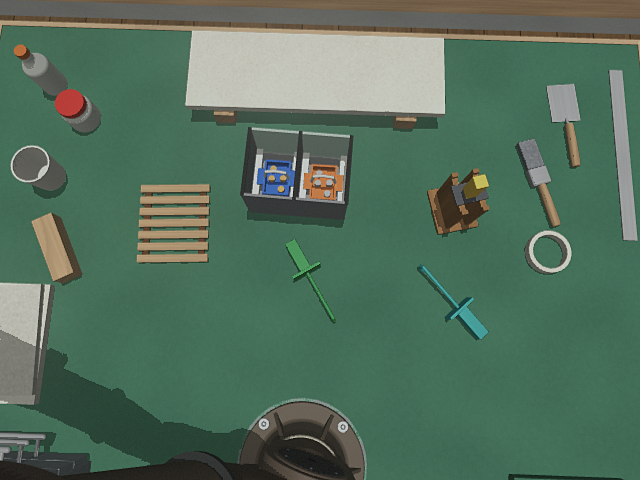

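Side view: yellow handle at (455,318) in its brown stand, with the green rod (285,265) and the turquoise one (330,440) lying on the table. The tank is near (360,210) and the rack near (260,167). Top view: handle (478,185), blue strainer (277,178) in the left well, orange strainer (323,182), rack (174,224). Only the rod with the yellow handle fits the description; green (310,280) and turquoise (453,302) are excluded. I'll confirm with an enlarged crop.

```bash
cat > h.py <<'E'
import numpy as np,cv2
def load(f): return dict(np.load(f))
def ray(c,p):
    d=np.linalg.solve(c['camera_matrix'],[p[0],p[1],1.]); T=c['world_from_camera']
    return T[:3,3],T[:3,:3]@d
def onz(c,p,z):
    o,d=ray(c,p); return o+d*(z-o[2])/d[2]
def tri(c1,p1,c2,p2):
    o1,d1=ray(c1,p1);o2,d2=ray(c2,p2)
    A=np.c_[d1,-d2]; s=np.linalg.lstsq(A,o2-o1,rcond=None)[0]
    a=o1+s[0]*d1;b=o2+s[1]*d2
    return (a+b)/2,np.linalg.norm(a-b)
def proj(c,X):
    T=np.linalg.inv(c['world_from_camera']);x=T[:3,:3]@np.asarray(X,float)+T[:3,3];u=c['camera_matrix']@x
    return u[:2]/u[2]
def mask(c,lo,hi,roi=None):
    m=cv2.inRange(cv2.cvtColor(c['img'],cv2.COLOR_RGB2HSV),np.array(lo),np.array(hi))
    if roi:
        k=np.zeros_like(m);x0,y0,x1,y1=roi;k[y0:y1,x0:x1]=1;m=m*k
    return m
def big(m):
    return max(cv2.findContours(m,cv2.RETR_EXTERNAL,cv2.CHAIN_APPROX_NONE)[0],key=cv2.contourArea)
E
python3 - <<'E'
from h import *
t=load('top0.npz');s=load('side0.npz')
for n,c,roi in(('t',t,(420,150,520,240)),('s',s,(390,280,500,410))):
    k=big(mask(c,(22,120,60),(34,255,255),roi))
    print(n,'yellow hull',cv2.approxPolyDP(cv2.convexHull(k),1.5,True)[:,0].tolist())
k=big(mask(t,(100,120,60),(125,255,255),(240,120,360,220)));print('blue',cv2.minAreaRect(k),cv2.boundingRect(k))
k=big(mask(t,(5,150,100),(15,255,255),(300,120,360,220)));print('or',cv2.minAreaRect(k),cv2.boundingRect(k))
def crop(c,x,y,w,h,f): return cv2.resize(c['img'][y:y+h,x:x+w,::-1],(w*f,h*f),interpolation=cv2.INTER_CUBIC)
a=crop(t,240,120,80,60,5)
im=np.zeros((600,800,3),np.uint8)
im[:300,:400]=crop(t,240,135,80,60,5); im[:300,400:]=crop(t,425,165,80,60,5)
im[300:,:400]=crop(s,300,145,80,60,5)if 0 else crop(s,305,150,133,100,3)[:300,:400] if 0 else cv2.resize(s['img'][145:235,303:423,::-1],(400,300),interpolation=cv2.INTER_CUBIC)
im[300:,400:]=cv2.resize(s['img'][295:385,390:510,::-1],(400,300),interpolation=cv2.INTER_CUBIC)
cv2.imwrite('pics/m1.png',im)
E
```

```text
t yellow hull [[484, 174], [488, 185], [477, 195], [466, 198], [463, 187], [472, 177]]
s yellow hull [[457, 300], [467, 310], [459, 331], [449, 339], [440, 332], [446, 308], [454, 300]]
blue ((275.42388916015625, 177.0659942626953), (36.90597152709961, 34.41232681274414), 4.085616588592529) (257, 160, 38, 36)
or ((322.7620849609375, 181.54481506347656), (38.46292495727539, 33.76516342163086), 3.3664605617523193) (304, 164, 39, 36)
```

View pics/m1.png

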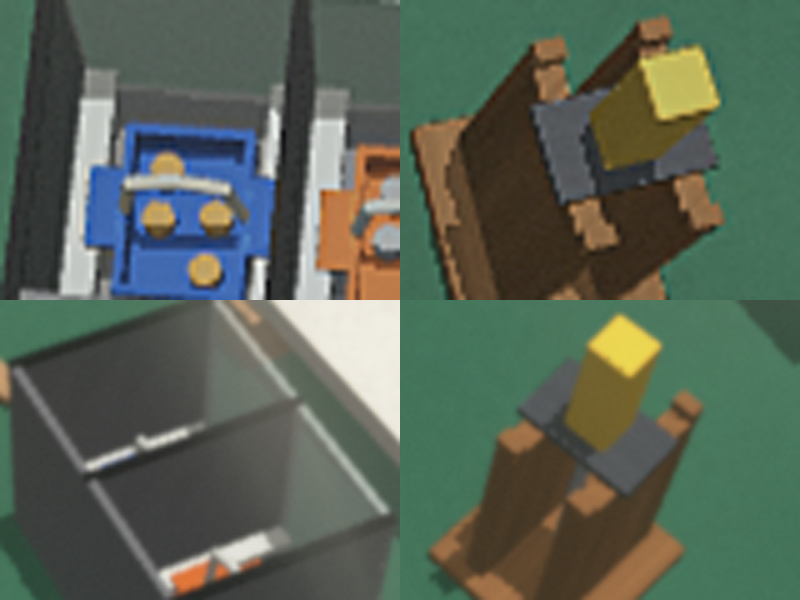

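The enlarged crops confirm the target. The yellow handle, with its top face centred at about (481,182) top and (457,309) side, stands in the brown stand with a grey collar. The blue strainer is in the +y well, with the bail running across it at about (264,173) to (289,177) and its peak near (276,172).

```bash
python3 - <<'E'
from h import *
t=load('top0.npz');s=load('side0.npz')
T=[(473,179),(485.6,174.6),(488.6,185.4),(477,189.4)];S=[(446.4,308.5),(456,299.5),(468.3,309.1),(458.4,318.1)]
print('handle top',tri(t,np.mean(T,0),s,np.mean(S,0)))
for a,b in zip(T,S): print(onz(t,a,211).round(1),onz(s,b,211).round(1),tri(t,a,s,b)[0].round(1))
print('shelf',[ (x[0].round(0),x[1].round(1)) for x in(tri(t,(187,107),s,(360,120)),tri(t,(444,114),s,(522,295)))])
# stand collar corners in top (z=141): 
for p in [(531,105),(565,205),(690,165),(715,165)]: print('collar',onz(t,(425+(p[0]-400)/5,165+p[1]/5),141).round(1))
for p in [(535,45),(655,25),(600,240),(705,215)]: print('lip',onz(t,(425+(p[0]-400)/5,165+p[1]/5),143).round(1))
# tank rim corners z=140 from top & side
print('tank',[onz(t,p,140).round(1) for p in((248,128),(300,131),(353,135),(242,206),(347,217))])
print('tankS',[onz(s,p,140).round(1) for p in((306,163),(366,146),(392,181),(419,208),(330,199),(353,234))])
print('bail z82',[onz(t,p,z).round(1) for p,z in(((264.6,173),70),((276,171.4),82),((289,175),70))])
print('blue',[onz(t,p,38).round(1) for p in((265,160),(291,161.5),(262,194),(275.4,177))], 'or',onz(t,(322.8,181.5),38).round(1))
m=mask(t,(8,60,110),(22,200,255),(130,175,220,270)); k=np.vstack([c for c in cv2.findContours(m,0,2)[0] if cv2.contourArea(c)>40])
r=cv2.minAreaRect(k);print('rack',r,onz(t,r[0],12),[onz(t,p,12).round(0) for p in cv2.boxPoints(r)])
m=mask(s,(8,60,110),(22,200,255),(205,125,315,208));k=np.vstack([c for c in cv2.findContours(m,0,2)[0] if cv2.contourArea(c)>40])
h=cv2.approxPolyDP(cv2.convexHull(k),4,True)[:,0];print('rackS',h.tolist(),[onz(s,p,12).round(0) for p in h])
E
```

```text
handle top (array([ 535.50556037, -307.53560218,  210.23837058]), np.float64(0.9137443180132105))
[ 540.1 -292.9  211. ] [ 522.1 -299.8  211. ] [ 537.3 -294.6  196.8]
[ 549.1 -315.7  211. ] [ 543.7 -294.2  211. ] [ 535.5 -305.5  236.5]
[ 529.1 -320.4  211. ] [ 549.3 -316.1  211. ] [ 533.4 -319.8  223.5]
[ 521.  -299.5  211. ] [ 527.5 -321.2  211. ] [ 534.9 -310.   184.4]
shelf [(array([731., 275.,  61.]), np.float64(1.8)), (array([ 733., -280.,   61.]), np.float64(2.4))]
collar [ 547.  -271.5  141. ]
collar [ 507.6 -283.7  141. ]
collar [ 525.1 -332.   141. ]
collar [ 525.4 -341.6  141. ]
lip [ 570.6 -272.9  143. ]
lip [ 580.3 -319.5  143. ]
lip [ 493.8 -296.2  143. ]
lip [ 504.9 -336.5  143. ]
tank [array([653.3, 127.9, 140. ]), array([650.4,  24.8, 140. ]), array([645.5, -80.1, 140. ]), array([493.9, 129.8, 140. ]), array([479.1, -71.9, 140. ])]
tankS [array([517.9, 135.5, 140. ]), array([647.4, 119.8, 140. ]), array([639.1,  11. , 140. ]), array([644.3, -71.3, 140. ]), array([512.1,  28.2, 140. ]), array([506.5, -65.2, 140. ])]
bail z82 [array([583.7,  98.2,  70. ]), array([584.1,  73.5,  82. ]), array([581.1,  47.2,  70. ])]
blue [array([623.2, 102.7,  38. ]), array([621.7,  46.4,  38. ]), array([547.1, 105. ,  38. ]), array([585.7,  78.3,  38. ])] or [579.1 -23.6  38. ]
rack ((172.9857177734375, 222.99957275390625), (70.11424255371094, 78.02529907226562), 1.6365771293640137) [483.04857861 296.41463424  12.        ] [array([398., 366.,  12.]), array([570., 379.,  12.]), array([571., 225.,  12.]), array([399., 217.,  12.])]
rackS [[305, 174], [243, 201], [215, 161], [278, 135], [305, 165]] [array([558., 225.,  12.]), array([402., 217.,  12.]), array([396., 364.,  12.]), array([563., 374.,  12.]), array([572., 250.,  12.])]
```

```bash
cat >> h.py <<'E'
def state():
    from bench import telemetry
    from scipy.spatial.transform import Rotation as R
    o=telemetry.get_obs(); M=R.from_quat(np.roll(o['tool_rot'],-1)).as_matrix()
    return o,np.array(o['eef_pos']),M
def arc(target,yaw,n):
    """constant tool-frame row: n rows to target with tool x at world angle yaw (deg), tool pointing down"""
    o,p,M=state(); y0=np.degrees(np.arctan2(M[1,0],M[0,0])); d=(yaw-y0+180)%360-180
    S=np.zeros((3,3))
    for k in range(n):
        a=np.radians(y0+d*k/n);S+=np.array([[np.cos(a),np.sin(a),0],[np.sin(a),-np.cos(a),0],[0,0,-1]])
    t=np.linalg.solve(S,np.array(target)-p)
    print('t',round(o['time_s'],2),'pos',p.round(1),'yaw',round(y0,2),'tilt',M[:,2].round(4),'F',np.round(o['contact_force'],1),'open',round(o['opening'],3),'gf',np.round(o['gripper_force'],1))
    print(n,'rows: shift',(t/30).round(3),'turnz',round(-d/n/4,3))
E
python3 -c "
from h import *
arc((535.5,-307.5,262),16,40)
s=load('side0.npz');print(onz(s,(345,187),82))
o=state()[0];print(o['q'])"
```

```text
t 0.1 pos [231.  580.2 226. ] yaw 158.29 tilt [-4.0e-04 -1.4e-03 -1.0e+00] F [ 0.6  0.1 -0.4] open 1.0 gf 0.0
40 rows: shift [-0.964  0.351 -0.03 ] turnz 0.889
[581.55270215  88.5049354   82.        ]
[-1.29461243  0.43513698  0.02497647  1.57401381 -0.01157767  1.13400592
 -0.07513665]
```

Call:
jog_arm(deltas=[-0.964,0.351,-0.03,0,0,0.889,1,-0.964,0.351,-0.03,0,0,0.889,1,-0.964,0.351,-0.03,0,0,0.889,1,-0.964,0.351,-0.03,0,0,0.889,1,-0.964,0.351,-0.03,0,0,0.889,1])

```text
time_s: 0.52
eef_pos: [383.8, 556.9, 230.7]
tool_rot: [-0.0, 0.339, 0.941, -0.0]
contact_force: [-0.6, 0.0, 0.1]
opening: 0.999
gripper_force: 0.0
```

Call:
jog_arm(deltas=[-0.964,0.351,-0.03,0,0,0.889,1,-0.964,0.351,-0.03,0,0,0.889,1,-0.964,0.351,-0.03,0,0,0.889,1,-0.964,0.351,-0.03,0,0,0.889,1,-0.964,0.351,-0.03,0,0,0.889,1])

```text
time_s: 0.93
eef_pos: [520.7, 487.9, 235.1]
tool_rot: [-0.0, 0.48, 0.877, -0.0]
contact_force: [0.5, 0.1, 0.2]
opening: 0.999
gripper_force: 0.0
```

Call:
jog_arm(deltas=[-0.964,0.351,-0.03,0,0,0.889,1,-0.964,0.351,-0.03,0,0,0.889,1,-0.964,0.351,-0.03,0,0,0.889,1,-0.964,0.351,-0.03,0,0,0.889,1,-0.964,0.351,-0.03,0,0,0.889,1])

```text
time_s: 1.35
eef_pos: [630.1, 380.3, 239.5]
tool_rot: [-0.0, 0.61, 0.792, -0.0]
contact_force: [0.2, -0.7, 0.0]
opening: 1.0
gripper_force: 0.0
```

Call:
jog_arm(deltas=[-0.964,0.351,-0.03,0,0,0.889,1,-0.964,0.351,-0.03,0,0,0.889,1,-0.964,0.351,-0.03,0,0,0.889,1,-0.964,0.351,-0.03,0,0,0.889,1,-0.964,0.351,-0.03,0,0,0.889,1])

```text
time_s: 1.77
eef_pos: [701.3, 244.5, 244.0]
tool_rot: [-0.0, 0.725, 0.688, -0.0]
contact_force: [0.7, 0.0, -0.2]
opening: 0.998
gripper_force: 0.0
```

Call:
jog_arm(deltas=[-0.964,0.351,-0.03,0,0,0.889,1,-0.964,0.351,-0.03,0,0,0.889,1,-0.964,0.351,-0.03,0,0,0.889,1,-0.964,0.351,-0.03,0,0,0.889,1,-0.964,0.351,-0.03,0,0,0.889,1])

```text
time_s: 2.18
eef_pos: [727.7, 93.5, 248.5]
tool_rot: [-0.0, 0.823, 0.568, -0.0]
contact_force: [0.7, -0.1, 0.3]
opening: 1.002
gripper_force: 0.0
```

Call:
jog_arm(deltas=[-0.964,0.351,-0.03,0,0,0.889,1,-0.964,0.351,-0.03,0,0,0.889,1,-0.964,0.351,-0.03,0,0,0.889,1,-0.964,0.351,-0.03,0,0,0.889,1,-0.964,0.351,-0.03,0,0,0.889,1])

```text
time_s: 2.6
eef_pos: [706.7, -58.4, 253.1]
tool_rot: [-0.0, 0.901, 0.434, -0.0]
contact_force: [0.4, -0.5, -0.1]
opening: 1.001
gripper_force: 0.0
```

Call:
jog_arm(deltas=[-0.964,0.351,-0.03,0,0,0.889,1,-0.964,0.351,-0.03,0,0,0.889,1,-0.964,0.351,-0.03,0,0,0.889,1,-0.964,0.351,-0.03,0,0,0.889,1,-0.964,0.351,-0.03,0,0,0.889,1])

```text
time_s: 3.02
eef_pos: [640.3, -196.6, 257.7]
tool_rot: [-0.0, 0.957, 0.289, -0.0]
contact_force: [-0.7, 0.0, 0.1]
opening: 0.998
gripper_force: 0.0
```

Call:
jog_arm(deltas=[-0.964,0.351,-0.03,0,0,0.889,1,-0.964,0.351,-0.03,0,0,0.889,1,-0.964,0.351,-0.03,0,0,0.889,1,-0.964,0.351,-0.03,0,0,0.889,1,0,0,0,0,0,0,1])

```text
time_s: 3.43
eef_pos: [554.0, -293.7, 262.6]
tool_rot: [0.001, 0.986, 0.164, -0.001]
contact_force: [-0.9, -1.0, 0.1]
opening: 1.003
gripper_force: 0.0
```

```bash
python3 -c "
from h import *
arc((535.5,-307.5,262),16,2)
o=state()[0];print(o['q'])"
```

```text
t 3.43 pos [ 554.  -293.7  262.6] yaw 18.86 tilt [-0.0018 -0.0026 -1.    ] F [-0.9 -1.   0.1] open 1.003 gf 0.0
2 rows: shift [-0.365  0.123  0.009] turnz 0.358
[-0.09206818  0.48050441  0.75733329  1.55820541 -0.33910163  1.23974681
 -0.52183149]
```

Call:
jog_arm(deltas=[-0.365,0.123,0,0,0,0.358,1,-0.365,0.123,0,0,0,0.358,1,0,0,0.8,0,0,0,1,0,0,0.8,0,0,0,1,0,0,0.8,0,0,0,1])

```text
time_s: 3.85
eef_pos: [541.4, -301.3, 189.1]
tool_rot: [0.0, 0.989, 0.146, 0.0]
contact_force: [0.3, 0.0, 0.2]
opening: 1.0
gripper_force: 0.0
```

Call:
jog_arm(deltas=[0,0,0.5,0,0,0,1,0,0,0.45,0,0,0,1,0,0,0,0,0,0,0.4,0,0,0,0,0,0,-0.2])

```text
time_s: 4.18
eef_pos: [541.1, -301.0, 160.8]
tool_rot: [-0.0, 0.989, 0.146, -0.001]
contact_force: [0.4, -0.1, 0.9]
opening: 0.9
gripper_force: 0.0
```

Call:
jog_arm(deltas=[0,0,0,0,0,0,-1,0,0,0,0,0,0,-1,0,0,0,0,0,0,-1,0,0,0,0,0,0,-1])

```text
time_s: 4.52
eef_pos: [541.8, -301.6, 162.1]
tool_rot: [0.0, 0.989, 0.146, 0.001]
contact_force: [-0.1, 0.6, -0.0]
opening: 0.616
gripper_force: 0.0
```

```bash
python3 -c "
from h import *
arc((535.5,-307.5,162),16,2)
o=state()[0];print(o['ft_torque'])"
```

```text
t 4.52 pos [ 541.8 -301.6  162.1] yaw 16.75 tilt [ 1.1e-03 -3.0e-04 -1.0e+00] F [-0.1  0.6 -0. ] open 0.616 gf 0.0
2 rows: shift [-0.128  0.064  0.001] turnz 0.093
[-0.08838661  0.14563132 -0.00576274]
```

Call:
jog_arm(deltas=[-0.128,0.064,0,0,0,0.09,0,-0.128,0.064,0,0,0,0.09,0,0,0,0,0,0,0,-1,0,0,0,0,0,0,-1,0,0,0,0,0,0,-1])

```text
time_s: 4.93
eef_pos: [535.1, -307.4, 161.3]
tool_rot: [-0.0, 0.99, 0.139, 0.0]
contact_force: [0.0, 1.2, -0.9]
opening: 0.331
gripper_force: 0.0
```

Call:
jog_arm(deltas=[0,0,0,0,0,0,-1,0,0,0,0,0,0,-1,0,0,0,0,0,0,-1,0,0,0,0,0,0,-1,0,0,0,0,0,0,-1])

```text
time_s: 5.35
eef_pos: [535.2, -307.2, 161.3]
tool_rot: [-0.0, 0.99, 0.139, 0.0]
contact_force: [1.0, 0.3, -0.1]
opening: 0.263
gripper_force: 30.0
```

```bash
python3 -c "
from h import *
arc((535.5,-307.5,162),16,2)
o=state()[0];print(o['ft_torque'])"
```

```text
t 5.35 pos [ 535.2 -307.2  161.3] yaw 16.03 tilt [ 0.e+00  2.e-04 -1.e+00] F [ 1.   0.3 -0.1] open 0.263 gf 30.0
2 rows: shift [ 0.003  0.006 -0.012] turnz 0.004
[ 0.04350696  0.16945863 -0.00802681]
```

Call:
jog_arm(deltas=[0,0,-0.2,0,0,0,-1,0,0,-0.7,0,0,0,-1,0,0,-1,0,0,0,-1,0,0,-1,0,0,0,-1,0,0,-1,0,0,0,-1])

```text
time_s: 5.77
eef_pos: [534.7, -307.3, 279.8]
tool_rot: [-0.0, 0.99, 0.139, -0.0]
contact_force: [0.8, -0.9, -1.9]
opening: 0.259
gripper_force: 30.0
```

Call:
jog_arm(deltas=[0,0,-1,0,0,0,-1,0,0,-0.3,0,0,0,-1,0,0,0,0,0,0,-1,0,0,0,0,0,0,-1])

```text
time_s: 6.1
eef_pos: [535.0, -307.2, 316.9]
tool_rot: [-0.0, 0.99, 0.139, 0.0]
contact_force: [-0.1, -0.4, -2.6]
opening: 0.259
gripper_force: 30.0
```

```bash
python3 - <<'E'
from h import *
from bench import optics
arc((584.5,74.5,300),-2,14)
c={}
for n in('side','top'):
    c[n]=optics.camera(n); np.savez(f'{n}1.npz',**c[n])
o,p,M=state()
im=np.zeros((600,800,3),np.uint8)
for i,n in enumerate(('side','top')):
    u=proj(c[n],p-[0,0,85]).astype(int);print(n,u)
    x0=min(max(u[0]-60,0),520);y0=min(max(u[1]-90,0),300)
    print(x0,y0); im[:,400*i:400*i+400]=cv2.resize(c[n]['img'][y0:y0+180,x0:x0+120,::-1],(400,600),interpolation=cv2.INTER_CUBIC)
cv2.imwrite('pics/m2.png',im)
E
```

```text
t 6.1 pos [ 535.  -307.2  316.9] yaw 16.03 tilt [ 1.e-04  3.e-04 -1.e+00] F [-0.1 -0.4 -2.6] open 0.259 gf 30.0
14 rows: shift [ 0.239 -0.889  0.04 ] turnz 0.322
side [458 301]
398 211
top [484 178]
424 88
```

View pics/m2.png

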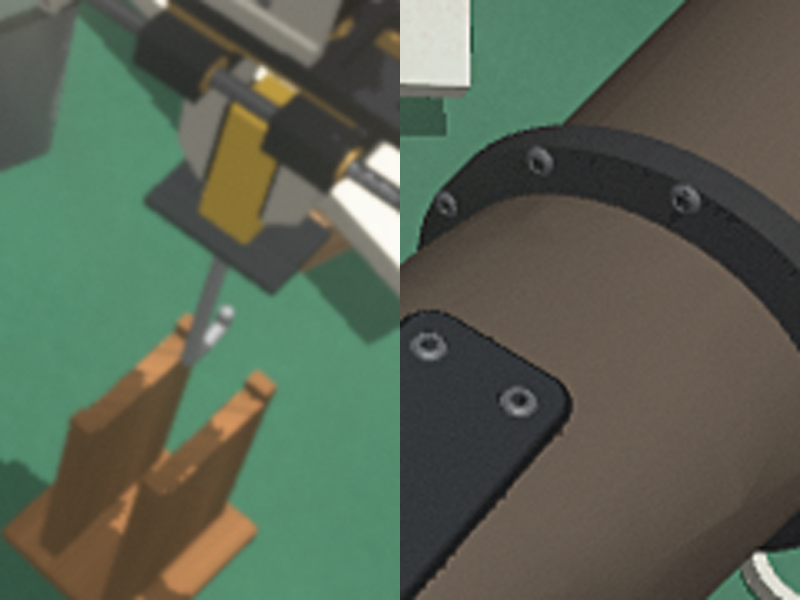

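The side view shows the rod lifted clear of the stand. Its lower end is at (454,320) and the light tip at (466,305), so the hook points along tool +x (world +x). Next I check where the hook sits relative to the TCP.

```bash
python3 - <<'E'
from h import *
s=load('side1.npz')
P=np.array([535,-307.2]);a=np.radians(16);R=np.array([[np.cos(a),np.sin(a)],[-np.sin(a),np.cos(a)]])
f=lambda x,y:(398+x/3.3333,211+y/3.3333)
for n,p,z in(('tip',f(226,313),195),('bend',f(188,358),178),('collarL',f(146,200),294),('collarR',f(272,293),294),('collarTop',f(335,225),294)):
    print(n,(R@(onz(s,p,z)[:2]-P)).round(1))
for r in [(0,0,290),(0,0,200),(13,0,178),(26,0,195)]:
    q=P+R.T@np.array(r[:2]);u=proj(s,[*q,r[2]]);print('expected crop px',((u-[398,211])*3.3333).round(0))
E
```

```text
tip [24.9 -1.9]
bend [4.3 0.1]
collarL [-17.9  29.7]
collarR [-18.7 -32.5]
collarTop [ 25.8 -31.4]
expected crop px [230. 223.]
expected crop px [191. 338.]
expected crop px [200. 346.]
expected crop px [224. 309.]
```

```bash
python3 -c "
from h import *
arc((542.5,76,317),-2,15)"
```

```text
t 6.2 pos [ 534.6 -306.6  315.6] yaw 16.03 tilt [-0.0024  0.0014 -1.    ] F [ 0.9  0.4 -2.4] open 0.258 gf 30.0
15 rows: shift [ 0.131 -0.844 -0.003] turnz 0.3
```

Call:
jog_arm(deltas=[0.131,-0.844,0,0,0,0.3,-1,0.131,-0.844,0,0,0,0.3,-1,0.131,-0.844,0,0,0,0.3,-1,0.131,-0.844,0,0,0,0.3,-1,0.131,-0.844,0,0,0,0.3,-1])

```text
time_s: 6.62
eef_pos: [523.4, -178.2, 315.6]
tool_rot: [-0.0, 0.996, 0.087, -0.001]
contact_force: [0.3, 0.5, -1.0]
opening: 0.26
gripper_force: 30.0
```

Call:
jog_arm(deltas=[0.131,-0.844,0,0,0,0.3,-1,0.131,-0.844,0,0,0,0.3,-1,0.131,-0.844,0,0,0,0.3,-1,0.131,-0.844,0,0,0,0.3,-1,0.131,-0.844,0,0,0,0.3,-1])

```text
time_s: 7.03
eef_pos: [526.1, -50.2, 315.9]
tool_rot: [0.0, 0.999, 0.035, -0.001]
contact_force: [-0.1, -0.2, -1.9]
opening: 0.259
gripper_force: 30.0
```

Call:
jog_arm(deltas=[0.131,-0.844,0,0,0,0.3,-1,0.131,-0.844,0,0,0,0.3,-1,0.131,-0.844,0,0,0,0.3,-1,0.131,-0.844,0,0,0,0.3,-1,0.131,-0.844,0,0,0,0.3,-1])

```text
time_s: 7.45
eef_pos: [542.2, 76.8, 315.8]
tool_rot: [0.0, 1.0, -0.018, -0.001]
contact_force: [0.7, -0.5, -1.4]
opening: 0.26
gripper_force: 30.0
```

Call:
jog_arm(deltas=[0,0,0,0,0,0,-1,0,0,0,0,0,0,-1,0,0,0,0,0,0,-1,0,0,0,0,0,0,-1])

```text
time_s: 7.78
eef_pos: [542.8, 74.0, 316.8]
tool_rot: [0.0, 1.0, -0.018, -0.001]
contact_force: [-0.4, -0.4, -1.8]
opening: 0.257
gripper_force: 30.0
```

```bash
python3 - <<'E'
from h import *
from bench import optics
arc((542.5,76,317),-2,2)
c={}
for n in('side','top'):
    c[n]=optics.camera(n); np.savez(f'{n}2.npz',**c[n])
im=np.zeros((600,800,3),np.uint8)
for i,(n,x0,y0) in enumerate((('side',300,70),('top',230,70))):
    im[:,400*i:400*i+400]=cv2.resize(c[n]['img'][y0:y0+180,x0:x0+120,::-1],(400,600),interpolation=cv2.INTER_CUBIC)
cv2.imwrite('pics/m3.png',im)
E
```

```text
t 7.78 pos [542.8  74.  316.8] yaw -2.07 tilt [-1.e-03 -8.e-04 -1.e+00] F [-0.4 -0.4 -1.8] open 0.257 gf 30.0
2 rows: shift [-0.005 -0.033 -0.004] turnz -0.008
```

View pics/m3.png

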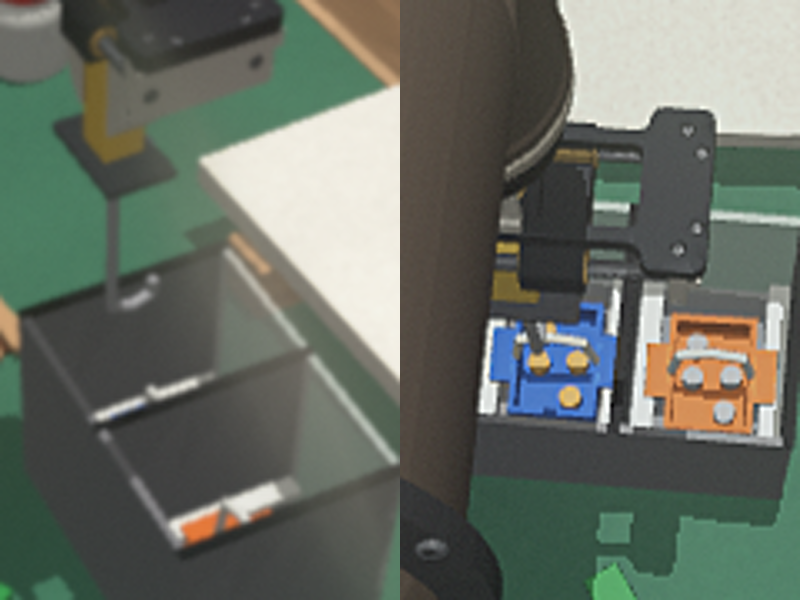

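The picture shows the hook hanging above the blue (+y) well, on the robot side of the bail: hook tip at about (344,155) in the side image, and the bail at about (271,172) to (290,176) in the top image. Now I lower it beside the bail.

Call:
jog_arm(deltas=[0,-0.05,0.8,0,0,0,-1,0,0,0.9,0,0,0,-1,0,0,0.9,0,0,0,-1,0,0,0.9,0,0,0,-1,0,0,0.7,0,0,0,-1])

```text
time_s: 8.3
eef_pos: [542.5, 76.1, 189.6]
tool_rot: [0.0, 1.0, -0.018, -0.0]
contact_force: [-0.4, -0.1, -1.3]
opening: 0.263
gripper_force: 30.0
```

Call:
jog_arm(deltas=[0,0,0,0,0,0,-1,0,0,0,0,0,0,-1,0,0,0,0,0,0,-1])

```text
time_s: 8.55
eef_pos: [544.1, 76.4, 192.7]
tool_rot: [-0.0, 1.0, -0.018, 0.001]
contact_force: [0.3, 0.5, -2.1]
opening: 0.264
gripper_force: 30.0
```

```bash
python3 - <<'E'
from h import *
from bench import optics
arc((571.5,75,190.5),-2,4)
c={}
for n in('side','top'):
    c[n]=optics.camera(n); np.savez(f'{n}3.npz',**c[n])
im=np.zeros((600,800,3),np.uint8)
for i,(n,x0,y0) in enumerate((('side',300,110),('top',240,110))):
    im[:,400*i:400*i+400]=cv2.resize(c[n]['img'][y0:y0+120,x0:x0+80,::-1],(400,600),interpolation=cv2.INTER_CUBIC)
cv2.imwrite('pics/m4.png',im)
E
```

```text
t 8.55 pos [544.1  76.4 192.7] yaw -2.03 tilt [ 1.7e-03  2.0e-04 -1.0e+00] F [ 0.3  0.5 -2.1] open 0.264 gf 30.0
4 rows: shift [0.229 0.003 0.018] turnz -0.002
```

View pics/m4.png

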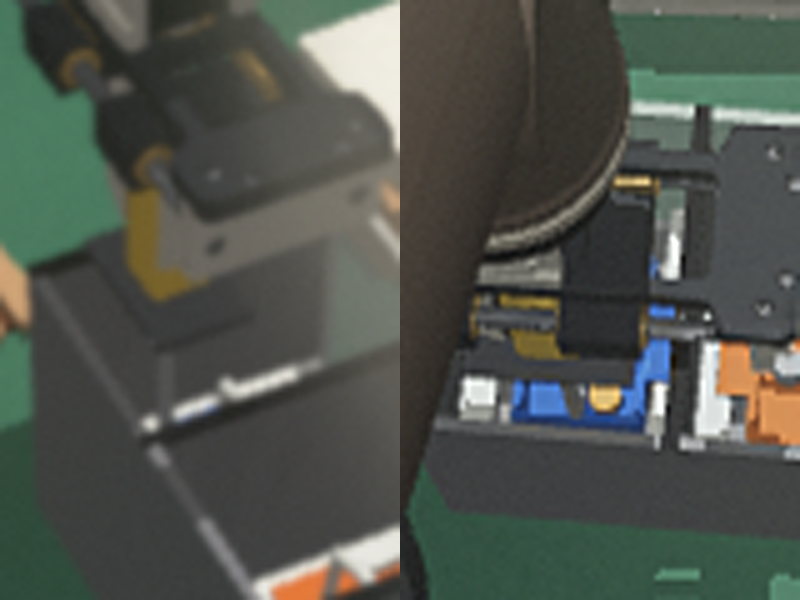

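The rod is down in the blue well with no contact force: in the side view it enters at about (333,180) and the bail top is at about (345,187). Now forward under the bail.

Call:
jog_arm(deltas=[0.23,0,0,0,0,0,-1,0.23,0,0,0,0,0,-1,0.23,0,0,0,0,0,-1,0.23,0,0,0,0,0,-1,0,0,0,0,0,0,-1])

```text
time_s: 9.07
eef_pos: [572.6, 75.9, 191.5]
tool_rot: [0.0, 1.0, -0.017, 0.001]
contact_force: [1.3, 0.5, -2.1]
opening: 0.261
gripper_force: 30.0
```

Call:
jog_arm(deltas=[0,0,-0.2,0,0,0,-1,0,0,-0.2,0,0,0,-1,0,0,-0.2,0,0,0,-1,0,0,-0.2,0,0,0,-1,0,0,-0.2,0,0,0,-1])

```text
time_s: 9.48
eef_pos: [570.6, 76.0, 222.1]
tool_rot: [-0.0, 1.0, -0.017, 0.0]
contact_force: [-1.1, -0.2, -2.9]
opening: 0.26
gripper_force: 30.0
```

Call:
jog_arm(deltas=[0,0,-0.2,0,0,0,-1,0,0,-0.2,0,0,0,-1,0,0,0,0,0,0,-1,0,0,0,0,0,0,-1])

```text
time_s: 9.82
eef_pos: [571.0, 76.1, 233.7]
tool_rot: [-0.0, 1.0, -0.017, 0.0]
contact_force: [-0.8, -0.6, -3.5]
opening: 0.261
gripper_force: 30.0
```

```bash
python3 - <<'E'
from h import *
from bench import telemetry
arc((571.5,75,335),-2,5)
E
```

```text
t 9.82 pos [571.   76.1 233.7] yaw -1.97 tilt [ 7.e-04  4.e-04 -1.e+00] F [-0.8 -0.6 -3.5] open 0.261 gf 30.0
5 rows: shift [ 0.004  0.007 -0.675] turnz 0.002
```

The vertical load rose by about 1.6 N, so the strainer is on the hook. I'll lift it straight out gently.

Call:
jog_arm(deltas=[0,0,-0.15,0,0,0,-1,0,0,-0.25,0,0,0,-1,0,0,-0.35,0,0,0,-1,0,0,-0.4,0,0,0,-1,0,0,-0.4,0,0,0,-1])

```text
time_s: 10.23
eef_pos: [570.9, 75.8, 281.1]
tool_rot: [0.0, 1.0, -0.017, 0.0]
contact_force: [0.6, -0.0, -1.7]
opening: 0.257
gripper_force: 30.0
```

Call:
jog_arm(deltas=[0,0,-0.4,0,0,0,-1,0,0,-0.4,0,0,0,-1,0,0,-0.4,0,0,0,-1,0,0,-0.4,0,0,0,-1,0,0,-0.4,0,0,0,-1])

```text
time_s: 10.65
eef_pos: [570.8, 75.7, 341.4]
tool_rot: [-0.0, 1.0, -0.017, 0.0]
contact_force: [0.4, -0.2, -2.5]
opening: 0.26
gripper_force: 30.0
```

Call:
jog_arm(deltas=[0,0,-0.3,0,0,0,-1,0,0,-0.2,0,0,0,-1,0,0,-0.1,0,0,0,-1,0,0,0,0,0,0,-1,0,0,0,0,0,0,-1])

```text
time_s: 11.07
eef_pos: [570.6, 75.9, 357.5]
tool_rot: [0.0, 1.0, -0.017, -0.0]
contact_force: [-0.2, -1.0, -3.0]
opening: 0.259
gripper_force: 30.0
```

```bash
python3 - <<'E'
from h import *
from bench import optics
arc((471,296,358),-2,20)
c={}
for n in('side','top'):
    c[n]=optics.camera(n); np.savez(f'{n}4.npz',**c[n])
im=np.zeros((600,800,3),np.uint8)
for i,(n,x0,y0) in enumerate((('side',280,30),('top',230,70))):
    im[:,400*i:400*i+400]=cv2.resize(c[n]['img'][y0:y0+180,x0:x0+120,::-1],(400,600),interpolation=cv2.INTER_CUBIC)
cv2.imwrite('pics/m5.png',im)
E
```

```text
t 11.07 pos [570.6  75.9 357.5] yaw -1.98 tilt [-5.e-04 -1.e-04 -1.e+00] F [-0.2 -1.  -3. ] open 0.259 gf 30.0
20 rows: shift [-0.179 -0.361 -0.001] turnz 0.0
```

View pics/m5.png

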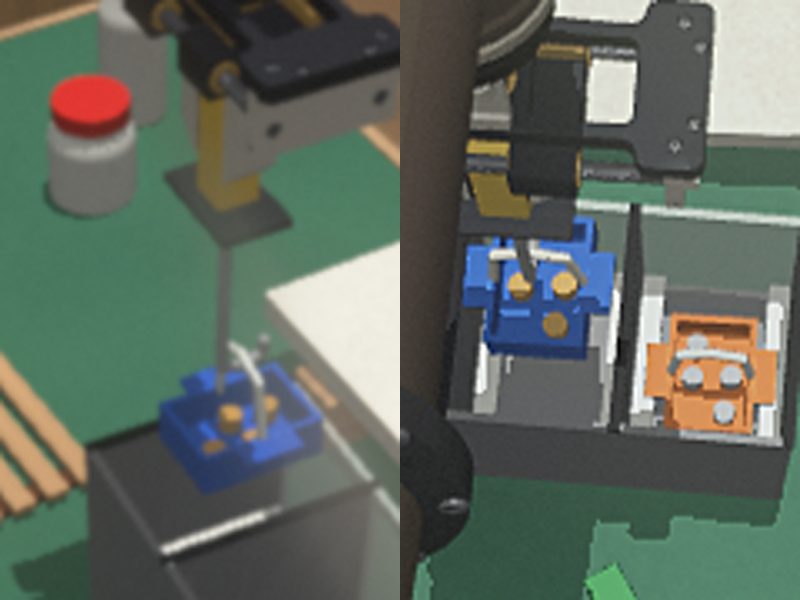

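The picture shows the blue strainer hanging level on the hook, clear above the tank rim: tray near (352,155) side and (390,155) top, including the three tan pieces. The orange strainer is untouched. Now a smooth carry to the rack.

Call:
jog_arm(deltas=[-0.06,-0.12,0,0,0,0,-1,-0.12,-0.24,0,0,0,0,-1,-0.18,-0.36,0,0,0,0,-1,-0.24,-0.48,0,0,0,0,-1,-0.3,-0.6,0,0,0,0,-1])

```text
time_s: 11.58
eef_pos: [545.3, 131.0, 357.7]
tool_rot: [0.0, 1.0, -0.018, -0.0]
contact_force: [0.1, 0.3, -2.9]
opening: 0.258
gripper_force: 30.0
```

Call:
jog_arm(deltas=[-0.36,-0.72,0,0,0,0,-1,-0.36,-0.72,0,0,0,0,-1,-0.36,-0.72,0,0,0,0,-1,-0.36,-0.72,0,0,0,0,-1,-0.36,-0.72,0,0,0,0,-1])

```text
time_s: 12.0
eef_pos: [494.2, 242.4, 357.7]
tool_rot: [-0.0, 1.0, -0.017, -0.0]
contact_force: [-0.4, 0.4, -3.4]
opening: 0.256
gripper_force: 30.0
```

Call:
jog_arm(deltas=[-0.3,-0.6,0,0,0,0,-1,-0.24,-0.48,0,0,0,0,-1,-0.18,-0.36,0,0,0,0,-1,-0.12,-0.24,0,0,0,0,-1,-0.06,-0.12,0,0,0,0,-1])

```text
time_s: 12.42
eef_pos: [469.6, 296.8, 357.6]
tool_rot: [0.0, 1.0, -0.016, -0.0]
contact_force: [-0.1, 0.2, -3.4]
opening: 0.258
gripper_force: 30.0
```

Call:
jog_arm(deltas=[0,0,0.1,0,0,0,-1,0,0,0.2,0,0,0,-1,0,0,0.3,0,0,0,-1,0,0,0.4,0,0,0,-1,0,0,0.4,0,0,0,-1])

```text
time_s: 12.83
eef_pos: [470.7, 294.3, 314.7]
tool_rot: [0.0, 1.0, -0.018, 0.0]
contact_force: [1.1, 0.4, -3.1]
opening: 0.258
gripper_force: 30.0
```

```bash
python3 - <<'E'
from h import *
arc((470,296.5,230),-2,6)
E
```

```text
t 12.83 pos [470.7 294.3 314.7] yaw -2.08 tilt [ 0.e+00 -2.e-04 -1.e+00] F [ 1.1  0.4 -3.1] open 0.258 gf 30.0
6 rows: shift [-0.004 -0.012  0.471] turnz -0.003
```

Call:
jog_arm(deltas=[0,-0.03,0.4,0,0,0,-1,0,-0.03,0.4,0,0,0,-1,0,0,0.4,0,0,0,-1,0,0,0.4,0,0,0,-1,0,0,0.4,0,0,0,-1])

```text
time_s: 13.25
eef_pos: [470.6, 296.0, 254.4]
tool_rot: [0.0, 1.0, -0.018, -0.0]
contact_force: [-0.2, 1.0, -2.8]
opening: 0.261
gripper_force: 30.0
```

Call:
jog_arm(deltas=[0,0,0.3,0,0,0,-1,0,0,0.3,0,0,0,-1,0,0,0.2,0,0,0,-1,0,0,0.15,0,0,0,-1,0,0,0.1,0,0,0,-1])

```text
time_s: 13.67
eef_pos: [470.4, 297.2, 223.9]
tool_rot: [0.0, 1.0, -0.017, -0.0]
contact_force: [0.1, 0.1, -1.3]
opening: 0.26
gripper_force: 30.0
```

Call:
jog_arm(deltas=[0,0,0.1,0,0,0,-1,0,0,0.1,0,0,0,-1,0,0,0.1,0,0,0,-1,0,0,0.1,0,0,0,-1,0,0,0.1,0,0,0,-1])

```text
time_s: 14.08
eef_pos: [470.6, 297.4, 209.3]
tool_rot: [-0.0, 1.0, -0.017, 0.0]
contact_force: [0.1, 0.3, -1.8]
opening: 0.257
gripper_force: 30.0
```

Call:
jog_arm(deltas=[0,0,0.1,0,0,0,-1,0,0,0.1,0,0,0,-1,0,0,0.1,0,0,0,-1,0,0,0.1,0,0,0,-1,0,0,0.1,0,0,0,-1])

```text
time_s: 14.5
eef_pos: [470.4, 297.4, 194.1]
tool_rot: [-0.0, 1.0, -0.017, 0.0]
contact_force: [0.5, -0.2, -1.8]
opening: 0.262
gripper_force: 30.0
```

```bash
python3 - <<'E'
from h import *
from bench import optics
arc((470,296.5,191),-2,2)
c={}
for n in('side','top'):
    c[n]=optics.camera(n); np.savez(f'{n}5.npz',**c[n])
im=np.zeros((600,800,3),np.uint8)
for i,(n,x0,y0) in enumerate((('side',200,60),('top',130,110))):
    im[:,400*i:400*i+400]=cv2.resize(c[n]['img'][y0:y0+180,x0:x0+120,::-1],(400,600),interpolation=cv2.INTER_CUBIC)
cv2.imwrite('pics/m6.png',im)
E
```

```text
t 14.5 pos [470.4 297.4 194.1] yaw -1.98 tilt [ 1.e-04  1.e-04 -1.e+00] F [ 0.5 -0.2 -1.8] open 0.262 gf 30.0
2 rows: shift [-0.007  0.015  0.051] turnz 0.003
```

View pics/m6.png

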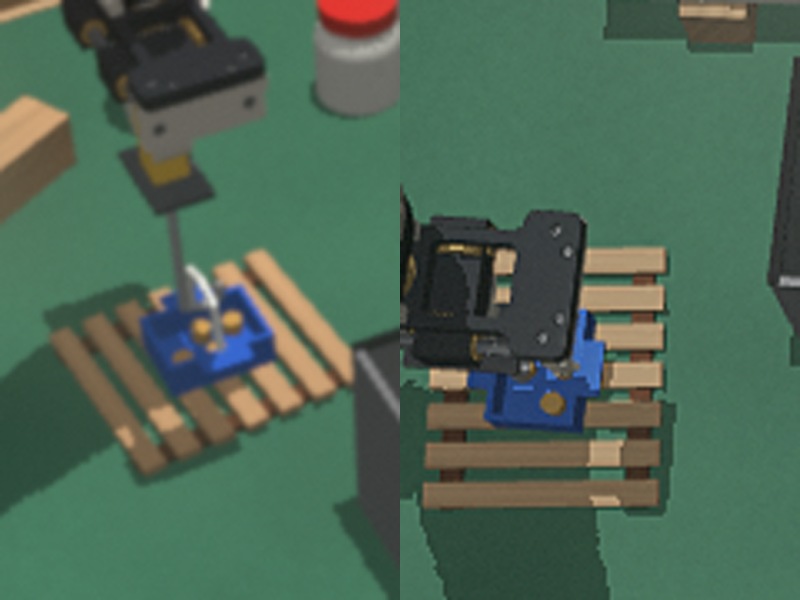

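The picture shows the strainer upright near the middle of the rack: tray near (262,160) side and (291,232) top. The hook hangs slack under the bail. I lower 2.5 mm more, back out along -x, then rise.

Call:
jog_arm(deltas=[0,0,0.08,0,0,0,-1,0,0,0,0,0,0,-1,-0.1,0,0,0,0,0,-1,-0.15,0,0,0,0,0,-1,-0.2,0,0,0,0,0,-1])

```text
time_s: 15.02
eef_pos: [456.7, 297.7, 192.0]
tool_rot: [-0.0, 1.0, -0.017, 0.0]
contact_force: [-0.8, 1.0, -1.5]
opening: 0.257
gripper_force: 30.0
```

Call:
jog_arm(deltas=[-0.2,0,0,0,0,0,-1,-0.25,0,0,0,0,0,-1,-0.25,0,0,0,0,0,-1,-0.25,0,0,0,0,0,-1,-0.2,0,0,0,0,0,-1])

```text
time_s: 15.43
eef_pos: [421.2, 299.2, 192.0]
tool_rot: [-0.0, 1.0, -0.017, -0.0]
contact_force: [-0.2, 0.2, -1.6]
opening: 0.26
gripper_force: 30.0
```

```bash
python3 - <<'E'
from h import *
from bench import optics
arc((470,296.5,191),-2,2)
s=optics.camera('side');np.savez('side6.npz',**s)
a=load('side5.npz')
for c in(a,s):
    k=big(mask(c,(100,120,60),(125,255,255),(220,120,300,200)));print(cv2.minAreaRect(k),cv2.boundingRect(k))
E
```

```text
t 15.43 pos [421.2 299.2 192. ] yaw -1.94 tilt [-3.e-04  3.e-04 -1.e+00] F [-0.2  0.2 -1.6] open 0.26 gf 30.0
2 rows: shift [0.814 0.017 0.016] turnz 0.007
((261.37640380859375, 159.71826171875), (28.315750122070312, 35.63064956665039), 70.70995330810547) (243, 146, 39, 33)
((261.25, 159.25001525878906), (29.09295654296875, 35.73373794555664), 71.56504821777344) (244, 146, 38, 32)
```

The strainer did not shift during unhooking. Rising now, then back to the stand.

Call:
jog_arm(deltas=[0,0,-0.6,0,0,0,-1,0,0,-0.95,0,0,0,-1,0,0,-0.95,0,0,0,-1,0,0,-0.95,0,0,0,-1,0,0,-0.8,0,0,0,-1])

```text
time_s: 15.9
eef_pos: [422.6, 298.9, 321.5]
tool_rot: [-0.001, 1.0, -0.017, 0.001]
contact_force: [0.5, 0.8, -1.5]
opening: 0.261
gripper_force: 30.0
```

Call:
jog_arm(deltas=[0,0,0,0,0,0,-1,0,0,0,0,0,0,-1,0,0,0,0,0,0,-1])

```text
time_s: 16.15
eef_pos: [422.0, 298.9, 318.7]
tool_rot: [0.0, 1.0, -0.017, -0.0]
contact_force: [-1.4, 0.1, -1.1]
opening: 0.262
gripper_force: 30.0
```

```bash
python3 - <<'E'
from h import *
arc((535.2,-307.2,317),16,25)
E
```

```text
t 16.15 pos [422.  298.9 318.7] yaw -1.96 tilt [-7.e-04 -3.e-04 -1.e+00] F [-1.4  0.1 -1.1] open 0.262 gf 30.0
25 rows: shift [0.057 0.824 0.002] turnz -0.18
```

Call:
jog_arm(deltas=[0.057,0.824,0,0,0,-0.18,-1,0.057,0.824,0,0,0,-0.18,-1,0.057,0.824,0,0,0,-0.18,-1,0.057,0.824,0,0,0,-0.18,-1,0.057,0.824,0,0,0,-0.18,-1])

```text
time_s: 16.57
eef_pos: [428.9, 173.9, 318.0]
tool_rot: [0.001, 1.0, 0.015, -0.001]
contact_force: [0.5, 0.3, -0.5]
opening: 0.258
gripper_force: 30.0
```

Call:
jog_arm(deltas=[0.057,0.824,0,0,0,-0.18,-1,0.057,0.824,0,0,0,-0.18,-1,0.057,0.824,0,0,0,-0.18,-1,0.057,0.824,0,0,0,-0.18,-1,0.057,0.824,0,0,0,-0.18,-1])

```text
time_s: 16.98
eef_pos: [444.0, 51.1, 318.2]
tool_rot: [0.0, 0.999, 0.046, -0.001]
contact_force: [1.2, 1.1, -1.5]
opening: 0.262
gripper_force: 30.0
```

Call:
jog_arm(deltas=[0.057,0.824,0,0,0,-0.18,-1,0.057,0.824,0,0,0,-0.18,-1,0.057,0.824,0,0,0,-0.18,-1,0.057,0.824,0,0,0,-0.18,-1,0.057,0.824,0,0,0,-0.18,-1])

```text
time_s: 17.4
eef_pos: [467.0, -70.4, 318.3]
tool_rot: [-0.0, 0.997, 0.077, -0.001]
contact_force: [0.5, -0.3, -2.4]
opening: 0.261
gripper_force: 30.0
```

Call:
jog_arm(deltas=[0.057,0.824,0,0,0,-0.18,-1,0.057,0.824,0,0,0,-0.18,-1,0.057,0.824,0,0,0,-0.18,-1,0.057,0.824,0,0,0,-0.18,-1,0.057,0.824,0,0,0,-0.18,-1])

```text
time_s: 17.82
eef_pos: [497.7, -190.3, 317.9]
tool_rot: [-0.0, 0.994, 0.109, -0.001]
contact_force: [1.0, 1.0, -1.8]
opening: 0.261
gripper_force: 30.0
```

Call:
jog_arm(deltas=[0.057,0.824,0,0,0,-0.18,-1,0.057,0.824,0,0,0,-0.18,-1,0.057,0.824,0,0,0,-0.18,-1,0.057,0.824,0,0,0,-0.18,-1,0.057,0.824,0,0,0,-0.18,-1])

```text
time_s: 18.23
eef_pos: [535.8, -308.2, 317.5]
tool_rot: [-0.001, 0.99, 0.14, -0.001]
contact_force: [0.6, 0.8, -0.9]
opening: 0.259
gripper_force: 30.0
```

Call:
jog_arm(deltas=[0,0,0,0,0,0,-1,0,0,0,0,0,0,-1,0,0,0,0,0,0,-1,0,0,0,0,0,0,-1])

```text
time_s: 18.57
eef_pos: [536.0, -306.1, 318.7]
tool_rot: [-0.001, 0.99, 0.14, -0.0]
contact_force: [0.0, 1.0, -1.2]
opening: 0.262
gripper_force: 30.0
```

```bash
python3 - <<'E'
from h import *
arc((535.2,-307.2,317),16,2)
E
```

```text
t 18.57 pos [ 536.  -306.1  318.7] yaw 16.07 tilt [-0.001   0.0013 -1.    ] F [ 0.   1.  -1.2] open 0.262 gf 30.0
2 rows: shift [-0.018  0.014  0.028] turnz 0.009
```

Call:
jog_arm(deltas=[-0.018,0.014,0.5,0,0,0,-1,-0.018,0.014,0.7,0,0,0,-1,0,0,0.8,0,0,0,-1,0,0,0.8,0,0,0,-1,0,0,0.7,0,0,0,-1])

```text
time_s: 18.98
eef_pos: [535.3, -306.6, 213.0]
tool_rot: [-0.001, 0.99, 0.14, 0.0]
contact_force: [-0.4, -0.2, -1.3]
opening: 0.256
gripper_force: 30.0
```

Call:
jog_arm(deltas=[0,0,0.6,0,0,0,-1,0,0,0.4,0,0,0,-1,0,0,0.3,0,0,0,-1,0,0,0.15,0,0,0,-1,0,0,0,0,0,0,-1])

```text
time_s: 19.4
eef_pos: [535.3, -307.9, 170.5]
tool_rot: [-0.0, 0.99, 0.14, -0.0]
contact_force: [0.5, 0.2, -1.4]
opening: 0.259
gripper_force: 30.0
```

Call:
jog_arm(deltas=[0,0,0,0,0,0,-1,0,0,0,0,0,0,-1,0,0,0,0,0,0,-1])

```text
time_s: 19.65
eef_pos: [535.7, -308.9, 171.8]
tool_rot: [0.0, 0.99, 0.139, 0.001]
contact_force: [0.3, 1.1, -1.0]
opening: 0.262
gripper_force: 30.0
```

```bash
python3 - <<'E'
from h import *
arc((535.2,-307.2,161.3),16,2)
from bench import telemetry
E
```

```text
t 19.65 pos [ 535.7 -308.9  171.8] yaw 16.02 tilt [ 1.4e-03 -6.0e-04 -1.0e+00] F [ 0.3  1.1 -1. ] open 0.262 gf 30.0
2 rows: shift [-0.001 -0.029  0.175] turnz 0.003
```

Noise aside, there are about 9 mm left to go. I finish gently.

Call:
jog_arm(deltas=[0,0,0.13,0,0,0,-1,0,0,0.1,0,0,0,-1,0,0,0.05,0,0,0,-1,0,0,0,0,0,0,-1,0,0,0,0,0,0,-1])

```text
time_s: 20.07
eef_pos: [535.2, -308.4, 162.3]
tool_rot: [-0.0, 0.99, 0.139, -0.0]
contact_force: [0.4, -0.8, -1.1]
opening: 0.262
gripper_force: 30.0
```

Call:
jog_arm(deltas=[0,0,0.03,0,0,0,-1,0,0,0,0,0,0,-1,0,0,0,0,0,0,-1])

```text
time_s: 20.32
eef_pos: [535.3, -308.5, 161.6]
tool_rot: [0.0, 0.99, 0.139, 0.0]
contact_force: [0.3, -0.3, -1.0]
opening: 0.26
gripper_force: 30.0
```

Call:
jog_arm(deltas=[0,0,0.03,0,0,0,-1,0,0,0,0,0,0,-1,0,0,0,0,0,0,-1])

```text
time_s: 20.57
eef_pos: [535.4, -308.6, 161.2]
tool_rot: [0.0, 0.99, 0.139, 0.0]
contact_force: [-1.9, 2.1, 5.6]
opening: 0.259
gripper_force: 30.0
```

Call:
jog_arm(deltas=[0,0,0,0,0,0,-0.3,0,0,0,0,0,0,0,0,0,0,0,0,0,0.5,0,0,0,0,0,0,1,0,0,0,0,0,0,1])

```text
time_s: 20.98
eef_pos: [535.3, -308.5, 160.6]
tool_rot: [0.0, 0.99, 0.139, -0.0]
contact_force: [-0.4, 0.5, -0.8]
opening: 0.575
gripper_force: 0.0
```

Call:
jog_arm(deltas=[0,0,0,0,0,0,1,0,0,0,0,0,0,1,0,0,0,0,0,0,1,0,0,0,0,0,0,1,0,0,0,0,0,0,1])

```text
time_s: 21.4
eef_pos: [535.4, -308.5, 160.7]
tool_rot: [-0.0, 0.99, 0.139, 0.0]
contact_force: [0.1, -0.5, 0.1]
opening: 0.937
gripper_force: 0.0
```

Call:
jog_arm(deltas=[0,0,-0.3,0,0,0,1,0,0,-0.7,0,0,0,1,0,0,-1,0,0,0,1,0,0,-1,0,0,0,1,0,0,-1,0,0,0,1])

```text
time_s: 21.82
eef_pos: [534.9, -308.6, 282.7]
tool_rot: [0.0, 0.99, 0.139, -0.0]
contact_force: [0.5, -0.4, -0.0]
opening: 0.997
gripper_force: 0.0
```

Call:
jog_arm(deltas=[-1,0,-0.5,0,0,0,1,-1,0,0,0,0,0,1,-1,0,0,0,0,0,1,0,0,0,0,0,0,1,0,0,0,0,0,0,1])

```text
time_s: 22.23
eef_pos: [447.2, -334.3, 297.0]
tool_rot: [-0.0, 0.99, 0.138, 0.001]
contact_force: [0.3, -0.5, 0.3]
opening: 0.998
gripper_force: 0.0
```

```bash
python3 - <<'E'
from h import *
from bench import optics
arc((535.2,-307.2,161.3),16,2)
c={}
for n in('side','top'): c[n]=optics.camera(n)
im=np.zeros((600,800,3),np.uint8)
for (r,q),(n,x0,y0) in {(0,0):('side',390,280),(0,1):('side',200,110),(1,0):('top',120,170),(1,1):('top',240,120)}.items():
    im[300*r:300*r+300,400*q:400*q+400]=cv2.resize(c[n]['img'][y0:y0+105,x0:x0+140,::-1],(400,300),interpolation=cv2.INTER_CUBIC)
cv2.imwrite('pics/m7.png',im)
k=big(mask(c['side'],(22,120,60),(34,255,255),(390,280,500,410)))
print('yellow side',cv2.boundingRect(k),cv2.boundingRect(big(mask(load('side0.npz'),(22,120,60),(34,255,255),(390,280,500,410)))))
k=big(mask(c['top'],(100,120,60),(125,255,255),(130,160,220,270)));r=cv2.minAreaRect(k);print('blue',r,onz(c['top'],r[0],38))
E
```

```text
t 22.23 pos [ 447.2 -334.3  297. ] yaw 15.83 tilt [ 1.9e-03  4.0e-04 -1.0e+00] F [ 0.3 -0.5  0.3] open 0.998 gf 0.0
2 rows: shift [ 1.534 -0.034  2.261] turnz -0.021
yellow side (441, 320, 14, 21) (440, 300, 28, 40)
blue ((170.12940979003906, 219.817626953125), (39.6520881652832, 36.73762512207031), 4.398705005645752) [484.24057681 295.4848349   38.        ]
```

View pics/m7.png

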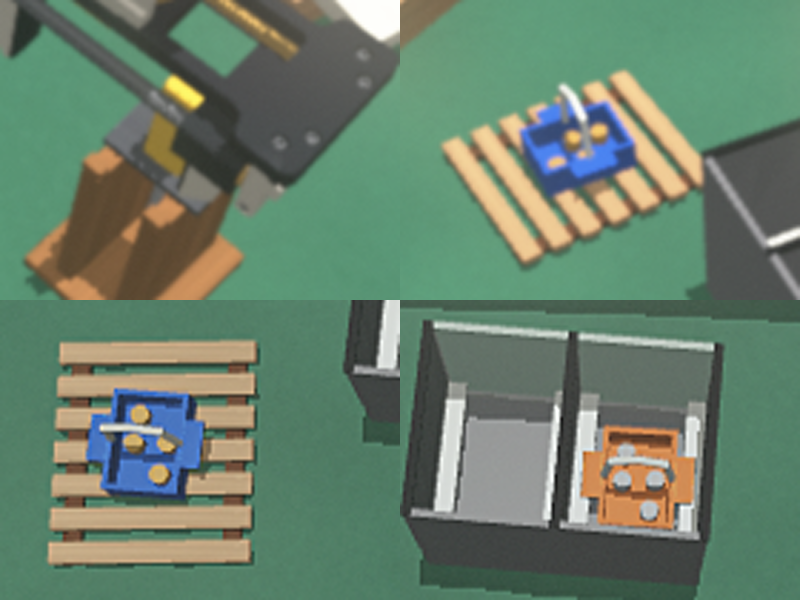

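The picture shows the blue strainer upright at (170,220) top, which is about (484,295) mm against a rack centre of about (483,296) mm. The orange strainer still hangs in its well. The rod is upright with its collar flat on the stand, at the same pixels as before, and the gripper is clear.

```bash
python3 -c "
from bench import job
print(job.close_job())"
```

```text
the job is handed in; nothing more can be done
None
```

I handed the job in at about 22 s: the blue strainer stands upright in the middle of the rack, the yellow rod is back upright in its stand, and the orange strainer still hangs where it was; the call returned no verdict.

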